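# Transfer a row of samples to the analyser rack in order

### The job

Move the four capped glass sample containers from the black plastic carrier to the aluminium rack, keeping their order counted from the handle: the one next to the carrier's handle goes into the place next to the rack's handle, and so on down the row. Carry them over one at a time, each directly into its own place without parking it anywhere else on the way, and set it down upright rather than dropping it. Leave the mortar and the amber reagent bottle standing where they are.

Things in the scene. Friction and masses are not known exactly. Their poses are not given: they have to be found in the camera images.
- short_vial: Short clear glass vial, 28 mm across and 61 mm tall over all; its white screw cap, also 28 mm across, is the top 16 mm. About 35 g. Origin: centre of its underside; z axis up along the container. Loose; at the start it stands upright in one of the four places of the black carrier, which one varies, up to 4 mm off the middle of its place.
- tall_vial: Tall slim clear glass vial, 28 mm across and 97 mm tall over all; its white screw cap, also 28 mm across, is the top 17 mm. About 55 g. Origin: centre of its underside; z axis up along the container. Loose; at the start it stands upright in one of the four places of the black carrier, which one varies, up to 4 mm off the middle of its place.
- wide_jar: Wide clear glass jar, 34 mm across and 62 mm tall over all; its broad white screw cap, 35 mm across, is the top 16 mm. About 60 g. Origin: centre of its underside; z axis up along the container. Loose; at the start it stands upright in one of the four places of the black carrier, which one varies, up to 4 mm off the middle of its place.
- neck_bottle: Clear glass bottle with sloping shoulders and a narrow neck, 33 mm across up to 40 mm height, 82 mm tall over all; its white screw cap, 24 mm across, is the top 27 mm. About 50 g. Origin: centre of its underside; z axis up along the container. Loose; at the start it stands upright in one of the four places of the black carrier, which one varies, up to 4 mm off the middle of its place.
- carrier: Black plastic carrier, full at the start. 220 x 58 mm, four 50 x 50 mm cells in a row 54 mm apart; walls 4 mm thick, tops 22 mm above the bench, cell floors 5 mm above it. A black loop handle sticks out 27 mm at one end; the cell beside it is place one. Fixed; turned any way. Origin: centre of underside, on the bench; x along the row, away from the handle; places 1-4 at x = -81, -27, 27, 81 mm, y = 0; z up.
- analyser_rack: Bare aluminium rack, empty at the start. 220 x 58 mm, four 50 x 50 mm cells in a row 54 mm apart; walls 4 mm thick, tops 22 mm above the bench, cell floors 5 mm above it. A steel wire handle with a black sleeve sticks out 27 mm at one end; the cell beside it is place one. Fixed; turned any way. Origin: centre of underside, on the bench; x along the row, away from the handle; places 1-4 at x = -81, -27, 27, 81 mm, y = 0; z up.
- mortar: White ceramic mortar with its pestle in it (one piece), 66 mm across at the 45 mm high rim, the pestle's end leaning out to about 82 mm height; a loose bystander standing between the two racks. Origin: centre of its underside; z up.
- reagent_bottle: Amber glass reagent bottle with a black cap and a plain paper label, 60 mm across and 135 mm tall; a loose bystander on the far side of the racks. Origin: centre of its underside; z up.
There are look-alikes about, which are no part of the job. What is shaped like the short_vial but red is not meant.

How it is judged:
At the end, for the whole second after the job is handed in: Each place of the aluminium rack holds one container in the carrier's order (watched as they are moved), upright within 6 degrees, standing on the floor of its place (underside 2 to 9 mm above the bench, within 15 mm of the middle along and across the row), at rest and let go (((x of short_vial in the frame of analyser_rack between -0.096 and -0.066 m and y of short_vial in the frame of analyser_rack between -0.015 and 0.015 m and z of short_vial in the frame of analyser_rack between 0.002 and 0.009 m and angle between short_vial's own z axis and vertical below 0.1 rad) or (x of tall_vial in the frame of analyser_rack between -0.096 and -0.066 m and y of tall_vial in the frame of analyser_rack between -0.015 and 0.015 m and z of tall_vial in the frame of analyser_rack between 0.002 and 0.009 m and angle between tall_vial's own z axis and vertical below 0.1 rad) or (x of wide_jar in the frame of analyser_rack between -0.096 and -0.066 m and y of wide_jar in the frame of analyser_rack between -0.015 and 0.015 m and z of wide_jar in the frame of analyser_rack between 0.002 and 0.009 m and angle between wide_jar's own z axis and vertical below 0.1 rad) or (x of neck_bottle in the frame of analyser_rack between -0.096 and -0.066 m and y of neck_bottle in the frame of analyser_rack between -0.015 and 0.015 m and z of neck_bottle in the frame of analyser_rack between 0.002 and 0.009 m and angle between neck_bottle's own z axis and vertical below 0.1 rad)) and ((x of short_vial in the frame of analyser_rack between -0.042 and -0.012 m and y of short_vial in the frame of analyser_rack between -0.015 and 0.015 m and z of short_vial in the frame of analyser_rack between 0.002 and 0.009 m and angle between short_vial's own z axis and vertical below 0.1 rad) or (x of tall_vial in the frame of analyser_rack between -0.042 and -0.012 m and y of tall_vial in the frame of analyser_rack between -0.015 and 0.015 m and z of tall_vial in the frame of analyser_rack between 0.002 and 0.009 m and angle between tall_vial's own z axis and vertical below 0.1 rad) or (x of wide_jar in the frame of analyser_rack between -0.042 and -0.012 m and y of wide_jar in the frame of analyser_rack between -0.015 and 0.015 m and z of wide_jar in the frame of analyser_rack between 0.002 and 0.009 m and angle between wide_jar's own z axis and vertical below 0.1 rad) or (x of neck_bottle in the frame of analyser_rack between -0.042 and -0.012 m and y of neck_bottle in the frame of analyser_rack between -0.015 and 0.015 m and z of neck_bottle in the frame of analyser_rack between 0.002 and 0.009 m and angle between neck_bottle's own z axis and vertical below 0.1 rad)) and ((x of short_vial in the frame of analyser_rack between 0.012 and 0.042 m and y of short_vial in the frame of analyser_rack between -0.015 and 0.015 m and z of short_vial in the frame of analyser_rack between 0.002 and 0.009 m and angle between short_vial's own z axis and vertical below 0.1 rad) or (x of tall_vial in the frame of analyser_rack between 0.012 and 0.042 m and y of tall_vial in the frame of analyser_rack between -0.015 and 0.015 m and z of tall_vial in the frame of analyser_rack between 0.002 and 0.009 m and angle between tall_vial's own z axis and vertical below 0.1 rad) or (x of wide_jar in the frame of analyser_rack between 0.012 and 0.042 m and y of wide_jar in the frame of analyser_rack between -0.015 and 0.015 m and z of wide_jar in the frame of analyser_rack between 0.002 and 0.009 m and angle between wide_jar's own z axis and vertical below 0.1 rad) or (x of neck_bottle in the frame of analyser_rack between 0.012 and 0.042 m and y of neck_bottle in the frame of analyser_rack between -0.015 and 0.015 m and z of neck_bottle in the frame of analyser_rack between 0.002 and 0.009 m and angle between neck_bottle's own z axis and vertical below 0.1 rad)) and ((x of short_vial in the frame of analyser_rack between 0.066 and 0.096 m and y of short_vial in the frame of analyser_rack between -0.015 and 0.015 m and z of short_vial in the frame of analyser_rack between 0.002 and 0.009 m and angle between short_vial's own z axis and vertical below 0.1 rad) or (x of tall_vial in the frame of analyser_rack between 0.066 and 0.096 m and y of tall_vial in the frame of analyser_rack between -0.015 and 0.015 m and z of tall_vial in the frame of analyser_rack between 0.002 and 0.009 m and angle between tall_vial's own z axis and vertical below 0.1 rad) or (x of wide_jar in the frame of analyser_rack between 0.066 and 0.096 m and y of wide_jar in the frame of analyser_rack between -0.015 and 0.015 m and z of wide_jar in the frame of analyser_rack between 0.002 and 0.009 m and angle between wide_jar's own z axis and vertical below 0.1 rad) or (x of neck_bottle in the frame of analyser_rack between 0.066 and 0.096 m and y of neck_bottle in the frame of analyser_rack between -0.015 and 0.015 m and z of neck_bottle in the frame of analyser_rack between 0.002 and 0.009 m and angle between neck_bottle's own z axis and vertical below 0.1 rad)) and linear speed of each of short_vial, tall_vial, wide_jar, neck_bottle below 0.02 m/s); the robot touches nothing.
It fails at once if a container is set in a place of the aluminium rack while the one that belongs there still stands in its place in the black carrier ((((x of short_vial in the frame of analyser_rack between -0.101 and -0.061 m and y of short_vial in the frame of analyser_rack between -0.02 and 0.02 m and z of short_vial in the frame of analyser_rack below 0.012 m) or (x of tall_vial in the frame of analyser_rack between -0.101 and -0.061 m and y of tall_vial in the frame of analyser_rack between -0.02 and 0.02 m and z of tall_vial in the frame of analyser_rack below 0.012 m) or (x of wide_jar in the frame of analyser_rack between -0.101 and -0.061 m and y of wide_jar in the frame of analyser_rack between -0.02 and 0.02 m and z of wide_jar in the frame of analyser_rack below 0.012 m) or (x of neck_bottle in the frame of analyser_rack between -0.101 and -0.061 m and y of neck_bottle in the frame of analyser_rack between -0.02 and 0.02 m and z of neck_bottle in the frame of analyser_rack below 0.012 m)) and ((x of short_vial in the frame of carrier between -0.101 and -0.061 m and y of short_vial in the frame of carrier between -0.02 and 0.02 m and z of short_vial in the frame of carrier below 0.012 m) or (x of tall_vial in the frame of carrier between -0.101 and -0.061 m and y of tall_vial in the frame of carrier between -0.02 and 0.02 m and z of tall_vial in the frame of carrier below 0.012 m) or (x of wide_jar in the frame of carrier between -0.101 and -0.061 m and y of wide_jar in the frame of carrier between -0.02 and 0.02 m and z of wide_jar in the frame of carrier below 0.012 m) or (x of neck_bottle in the frame of carrier between -0.101 and -0.061 m and y of neck_bottle in the frame of carrier between -0.02 and 0.02 m and z of neck_bottle in the frame of carrier below 0.012 m))) or (((x of short_vial in the frame of analyser_rack between -0.047 and -0.007 m and y of short_vial in the frame of analyser_rack between -0.02 and 0.02 m and z of short_vial in the frame of analyser_rack below 0.012 m) or (x of tall_vial in the frame of analyser_rack between -0.047 and -0.007 m and y of tall_vial in the frame of analyser_rack between -0.02 and 0.02 m and z of tall_vial in the frame of analyser_rack below 0.012 m) or (x of wide_jar in the frame of analyser_rack between -0.047 and -0.007 m and y of wide_jar in the frame of analyser_rack between -0.02 and 0.02 m and z of wide_jar in the frame of analyser_rack below 0.012 m) or (x of neck_bottle in the frame of analyser_rack between -0.047 and -0.007 m and y of neck_bottle in the frame of analyser_rack between -0.02 and 0.02 m and z of neck_bottle in the frame of analyser_rack below 0.012 m)) and ((x of short_vial in the frame of carrier between -0.047 and -0.007 m and y of short_vial in the frame of carrier between -0.02 and 0.02 m and z of short_vial in the frame of carrier below 0.012 m) or (x of tall_vial in the frame of carrier between -0.047 and -0.007 m and y of tall_vial in the frame of carrier between -0.02 and 0.02 m and z of tall_vial in the frame of carrier below 0.012 m) or (x of wide_jar in the frame of carrier between -0.047 and -0.007 m and y of wide_jar in the frame of carrier between -0.02 and 0.02 m and z of wide_jar in the frame of carrier below 0.012 m) or (x of neck_bottle in the frame of carrier between -0.047 and -0.007 m and y of neck_bottle in the frame of carrier between -0.02 and 0.02 m and z of neck_bottle in the frame of carrier below 0.012 m))) or (((x of short_vial in the frame of analyser_rack between 0.007 and 0.047 m and y of short_vial in the frame of analyser_rack between -0.02 and 0.02 m and z of short_vial in the frame of analyser_rack below 0.012 m) or (x of tall_vial in the frame of analyser_rack between 0.007 and 0.047 m and y of tall_vial in the frame of analyser_rack between -0.02 and 0.02 m and z of tall_vial in the frame of analyser_rack below 0.012 m) or (x of wide_jar in the frame of analyser_rack between 0.007 and 0.047 m and y of wide_jar in the frame of analyser_rack between -0.02 and 0.02 m and z of wide_jar in the frame of analyser_rack below 0.012 m) or (x of neck_bottle in the frame of analyser_rack between 0.007 and 0.047 m and y of neck_bottle in the frame of analyser_rack between -0.02 and 0.02 m and z of neck_bottle in the frame of analyser_rack below 0.012 m)) and ((x of short_vial in the frame of carrier between 0.007 and 0.047 m and y of short_vial in the frame of carrier between -0.02 and 0.02 m and z of short_vial in the frame of carrier below 0.012 m) or (x of tall_vial in the frame of carrier between 0.007 and 0.047 m and y of tall_vial in the frame of carrier between -0.02 and 0.02 m and z of tall_vial in the frame of carrier below 0.012 m) or (x of wide_jar in the frame of carrier between 0.007 and 0.047 m and y of wide_jar in the frame of carrier between -0.02 and 0.02 m and z of wide_jar in the frame of carrier below 0.012 m) or (x of neck_bottle in the frame of carrier between 0.007 and 0.047 m and y of neck_bottle in the frame of carrier between -0.02 and 0.02 m and z of neck_bottle in the frame of carrier below 0.012 m))) or (((x of short_vial in the frame of analyser_rack between 0.061 and 0.101 m and y of short_vial in the frame of analyser_rack between -0.02 and 0.02 m and z of short_vial in the frame of analyser_rack below 0.012 m) or (x of tall_vial in the frame of analyser_rack between 0.061 and 0.101 m and y of tall_vial in the frame of analyser_rack between -0.02 and 0.02 m and z of tall_vial in the frame of analyser_rack below 0.012 m) or (x of wide_jar in the frame of analyser_rack between 0.061 and 0.101 m and y of wide_jar in the frame of analyser_rack between -0.02 and 0.02 m and z of wide_jar in the frame of analyser_rack below 0.012 m) or (x of neck_bottle in the frame of analyser_rack between 0.061 and 0.101 m and y of neck_bottle in the frame of analyser_rack between -0.02 and 0.02 m and z of neck_bottle in the frame of analyser_rack below 0.012 m)) and ((x of short_vial in the frame of carrier between 0.061 and 0.101 m and y of short_vial in the frame of carrier between -0.02 and 0.02 m and z of short_vial in the frame of carrier below 0.012 m) or (x of tall_vial in the frame of carrier between 0.061 and 0.101 m and y of tall_vial in the frame of carrier between -0.02 and 0.02 m and z of tall_vial in the frame of carrier below 0.012 m) or (x of wide_jar in the frame of carrier between 0.061 and 0.101 m and y of wide_jar in the frame of carrier between -0.02 and 0.02 m and z of wide_jar in the frame of carrier below 0.012 m) or (x of neck_bottle in the frame of carrier between 0.061 and 0.101 m and y of neck_bottle in the frame of carrier between -0.02 and 0.02 m and z of neck_bottle in the frame of carrier below 0.012 m)))).
It fails at once if a container is put down on the bench, or put back into a different place of the black carrier (((distance of short_vial from where it was at the start of the episode above 0.035 m and x of short_vial in the frame of carrier between -0.108 and 0.108 m and y of short_vial in the frame of carrier between -0.027 and 0.027 m and z of short_vial in the frame of carrier below 0.009 m) or (distance of tall_vial from where it was at the start of the episode above 0.035 m and x of tall_vial in the frame of carrier between -0.108 and 0.108 m and y of tall_vial in the frame of carrier between -0.027 and 0.027 m and z of tall_vial in the frame of carrier below 0.009 m) or (distance of wide_jar from where it was at the start of the episode above 0.035 m and x of wide_jar in the frame of carrier between -0.108 and 0.108 m and y of wide_jar in the frame of carrier between -0.027 and 0.027 m and z of wide_jar in the frame of carrier below 0.009 m) or (distance of neck_bottle from where it was at the start of the episode above 0.035 m and x of neck_bottle in the frame of carrier between -0.108 and 0.108 m and y of neck_bottle in the frame of carrier between -0.027 and 0.027 m and z of neck_bottle in the frame of carrier below 0.009 m)) or height (world z) of any of short_vial, tall_vial, wide_jar, neck_bottle below 0.0025 m).
It fails at once if a container is tipped over (more than 45 degrees) (angle between any of short_vial, tall_vial, wide_jar, neck_bottle's own z axis and vertical above 0.785 rad).
It fails at once if a container is dropped or flung (faster than 0.6 m/s with no finger on it; a fall of some 18 mm) ((linear speed of short_vial above 0.6 m/s and contact force between short_vial and the fingers below 0.02 N) or (linear speed of tall_vial above 0.6 m/s and contact force between tall_vial and the fingers below 0.02 N) or (linear speed of wide_jar above 0.6 m/s and contact force between wide_jar and the fingers below 0.02 N) or (linear speed of neck_bottle above 0.6 m/s and contact force between neck_bottle and the fingers below 0.02 N)).
It fails at once if the mortar or the amber reagent bottle is shifted by more than 20 mm or knocked over (distance of any of mortar, reagent_bottle from where it was at the start of the episode above 0.02 m or angle between any of mortar, reagent_bottle's own z axis and vertical above 0.3 rad).
It also fails if it takes over 104 s, if anything falls off the work surface, if the arm or the gripper's body presses on something with over 40 N, if the wrist force passes 120 N, or if a joint passes its speed limit or range.

### The arm

A 6-joint arm with a two-finger parallel gripper is mounted at the origin on the work surface. World frame = base frame: x ahead of the robot, y to its left, z up, the work surface at z = 0. Lengths are in m, angles in rad, forces in N, time in s.
With the tool pointing down it reaches from about 0.225 to 0.725 m from the base axis. Payload 3.1 kg.
Tool frame: the origin (TCP) lies on the centre line of the jaws, within the pads' length; the fingertips stand 8 mm ahead of it and the grasp point (between the pads) lies 11 mm behind it; z points along the fingers, y is the line along which they close (so a half turn about z gives the same grasp; the last joint's range is limited). The gripper opens to 85 mm and grips with 20 to 120 N. Pads are 22 mm wide; open, the fingers measure 114 mm over their backs; the gripper's body (76 mm by 85 mm) begins 54 mm behind the grasp point. The pads swing forward as they close: fully open they stand 13 mm farther back than shut.
Start: joints at [1.042, 0.048, 0.099, 1.622, 0, 1.443], TCP at [0.205, 0.483, 0.239] pointing down, gripper open.
Joint ranges: [-2.91, 2.91], [-0.99, 1.94], [-1.21, 1.42], [-2.12, 2.29], [-1.49, 1.47], [-3.14, 3.14]. Speed limits (rad/s): [2.79, 2.79, 3.14, 3.14, 3.14, 3.14].

### API

Orientations are given as a 3x3 rotation matrix whose columns are the frame's x, y, z axes.
In Python, from bench import telemetry, read_camera, camera_params, env, find_in, tip_of gives the robot as it stands. The module is installed in compiled form; this text tells all that it offers.
- The arm moves only by the tool jog_arm, never from a script. Its argument "motion" is one flat list of numbers, 5 for each row, row after row: the gripper command: -1 is shut, 1 is fully open, values between are in proportion, then the shift along the tool's x, y, z in mm, then the turn about the tool's z in degrees. In form: [gripper, dx, dy, dz, yaw, gripper, dx, dy, dz, yaw, ...]. A call has exactly 8 rows; each row is the pose to reach, as a shift and turn from the pose commanded when the call began, along the tool's axes at that moment; what a row does not reach only later rows make up. A row lasts 1/8 s, in which the tool goes at most 62.5 mm and 10.7 degrees, less where a joint would pass 70% of its speed; a pose out of reach is approached as far as the arm can. A call with a gripper value outside its range is refused whole. The fingers move at their own pace and stop on an object; the grip force is fixed at half the most. Time passes only in rows, so rows that repeat a pose let the fingers close, or fill a call up. It gives the time, the measured TCP pose, the force, the opening and the grip force at its end, in the units of the state.
- telemetry.state(): the state, without advancing time (a new reading comes with each control period).
- read_camera(name): name is "scene" or "top"; returns the picture (480x640x3 uint8, red, green, blue); there is no depth.
- camera_params(name): a dict with "K" (3x3 intrinsics, pixels), "k1" (the pictures are not rectified: a ray, as slopes to the right and down, at radius r is drawn at 1 + k1 r^2 times it, then the intrinsics apply), "rvec" (rotation vector, rad) and "tvec" (3), from world to camera coordinates, as OpenCV has them. Camera axes: x right, y down, z forward; pixel columns grow to the right and rows downward; lengths in m; the calibration is good to about 2 mm. A picture is of the moment at which its call begins. camera_params takes no time and is no camera call.
- env.job_done(): hands the job in; it is judged then, once.
Trained networks look in the newest picture that a camera, given by its name, has taken for a name from the list of things; names that differ only in an ending like _2 or _b are one class to them, and where a whole thing is asked for, a point or a joint stands for the part that bears it (a point fixed in the world has none). Each returns a list of dicts, best first, with "score" (0 to 1); they miss things now and then, are a little off and sometimes report something else, mostly with a low value. They report only what shows in the picture. A call takes as long as a camera call. They do not tell look-alikes from the thing itself.
- find_in(name, camera): "bbox" ([centre column, centre row, width, height] in pixels, round what is visible of it).
- tip_of(name, camera): "position" ([row, column] in pixels: a listed point, or the origin of a listed thing).
The state is a dict: "time_s": time; "joint_pos": joint angles; "qd": joint speeds; "tau": joint torques, N m; "tcp_pos": TCP position; "tool_rot": TCP orientation; "force": force on the tool from outside, world axes, zero at the start; "ft_torque": the same for the moment, N m; "grip_width": finger opening in m; "grasp_force": force on a finger pad.
Only numpy, scipy, OpenCV 4.12 (cv2) and the standard library are available. Lean on these libraries where they do the work, as an engineer would, in place of code of your own. Each camera call takes 0.05 s, during which the arm holds its last target. There are 200 camera calls.

## Working session

There is one attempt and no reset: what is moved stays moved. The work goes in short steps, Python scripts to look and compute and a tool call to move; the robot and the scene stay as the last step left them, time stands still between calls to the robot, and variables do not carry over. Pictures are saved under pics/ and viewed, at most 14 in all, crops included, and the job is handed in when it is done.

Besides the shell and the picture viewer there is one more tool, called after ">>>" by a JSON object that holds its "fn" and its "kwargs". jog_arm: Moves the arm, as the interface text tells. Its arguments: {"type":"object","properties":{"motion":{"type":"array"}},"required":["motion"]}

```bash
mkdir -p pics
cat > h.py <<'E'
import numpy as np, cv2
from bench import telemetry, read_camera, camera_params, env, find_in, tip_of
def snap(cam,fn):
    im=read_camera(cam); cv2.imwrite('pics/'+fn,im[:,:,::-1]); return im
def P(cam):
    p=camera_params(cam); return np.array(p['K']),p['k1'],cv2.Rodrigues(np.array(p['rvec'],float))[0],np.array(p['tvec'],float).ravel()
def world(cam,uv,z):
    K,k1,R,t=P(cam); uv=np.atleast_2d(np.array(uv,float))
    n=cv2.undistortPoints(uv[:,None],K,np.array([k1,0,0,0,0.]))[:,0]
    d=np.c_[n,np.ones(len(n))]@R; c=-R.T@t
    return c+d*((z-c[2])/d[:,2])[:,None]
def proj(cam,X):
    K,k1,R,t=P(cam)
    return cv2.projectPoints(np.atleast_2d(np.array(X,float)),cv2.Rodrigues(R)[0],t,K,np.array([k1,0,0,0,0.]))[0][:,0]
E
python3 - <<'E'
from h import *
snap('scene','s0.png'); snap('top','t0.png')
for c in('scene','top'):
    K,k1,R,t=P(c); print(c,K[0,0],k1,-R.T@t,R[2])
s=telemetry.state(); print(s['time_s'],s['tcp_pos'],s['tool_rot'],s['grip_width'])
for n in['short_vial','tall_vial','wide_jar','neck_bottle','carrier','analyser_rack','mortar','reagent_bottle']:
    print(n,[(np.round(d['bbox']),round(d['score'],2)) for d in find_in(n,'top')][:3])
E
```

```text
scene 614.9507981288415 -0.1269850409945583 [1.31644696 0.06649388 0.84911217] [-0.66862954 -0.07597591 -0.73970413]
top 608.7528702746763 -0.001871476930521987 [ 0.52287528 -0.00428408  1.04935236] [ 0.07782381 -0.01351534 -0.99687551]
0.1 [0.20455174 0.48293054 0.23822743] [[-9.20753499e-01  3.90143256e-01 -1.11046305e-03]
 [ 3.90144715e-01  9.20751726e-01 -1.83292607e-03]
 [ 3.07357031e-04 -2.12091438e-03 -9.99997704e-01]] 0.08512487841634003
short_vial [(array([133., 281.,  28.,  17.]), 0.93), (array([164., 331.,  30.,  22.]), 0.81), (array([145., 218.,  24.,  19.]), 0.75)]
tall_vial [(array([233., 262.,  24.,  18.]), 0.94)]
wide_jar [(array([166., 272.,  31.,  20.]), 0.86)]
neck_bottle [(array([167., 273.,  28.,  26.]), 0.7)]
carrier [(array([177., 271., 148.,  52.]), 0.76)]
analyser_rack [(array([426., 251., 122., 123.]), 0.67)]
mortar [(array([314., 319.,  37.,  42.]), 0.63)]
reagent_bottle [(array([167., 272.,  32.,  22.]), 0.72), (array([319., 143.,  38.,  42.]), 0.64)]
```

View pics/t0.png

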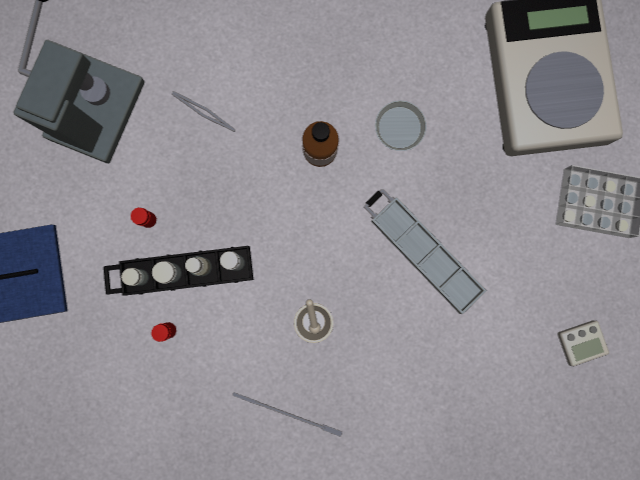

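View pics/s0.png

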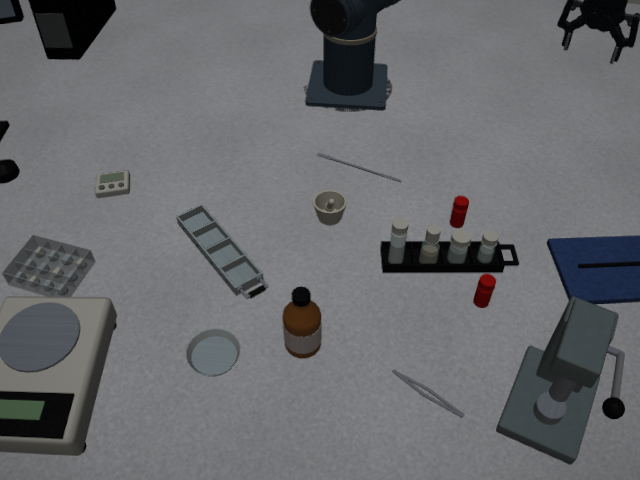

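The top picture shows the black carrier with its handle at the left, (113,279), and four white caps at (133,277), (164,272), (196,265) and (231,260). The aluminium rack's handle is at its upper left, (376,199). The mortar is at (314,322) and the amber bottle at (320,143).

Candidates for short_vial: the white-capped one at (133,277), or the red look-alikes at (143,217) and (163,331). I choose the white-capped one and will check it in a crop.

Run:
```python
import cv2,numpy as np
t=cv2.imread('pics/t0.png')
a=cv2.resize(t[235:305,95:265],None,fx=4.6,fy=4.6,interpolation=cv2.INTER_CUBIC)
s=cv2.imread('pics/s0.png')
b=cv2.resize(s[210:285,370:530],None,fx=3.4,fy=3.4,interpolation=cv2.INTER_CUBIC)
b=b[:, :a.shape[1]]; b=cv2.copyMakeBorder(b,0,0,0,a.shape[1]-b.shape[1],0)
c=np.vstack([a,b]); print(c.shape); cv2.imwrite('pics/c0.png',c)
cv2.imwrite('pics/r0.png',cv2.resize(t[180:320,355:495],None,fx=4.2,fy=4.2,interpolation=cv2.INTER_CUBIC))
```

```text
(577, 782, 3)
```

View pics/c0.png

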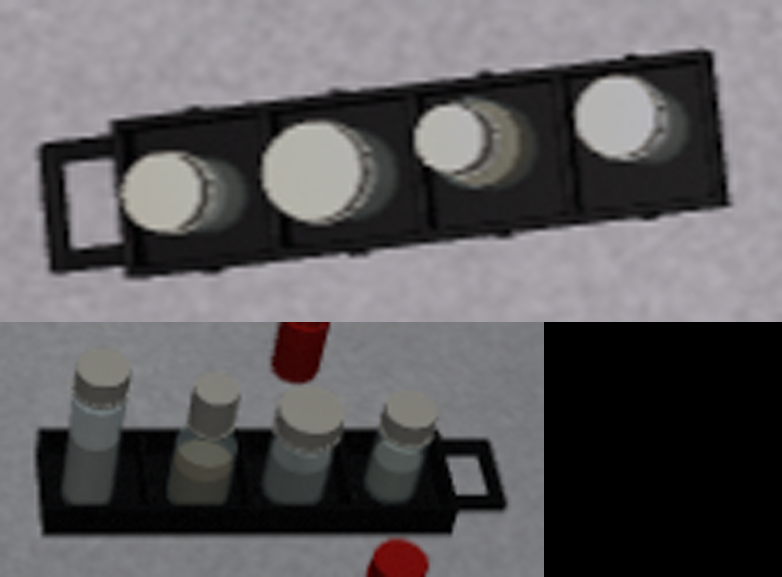

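View pics/r0.png

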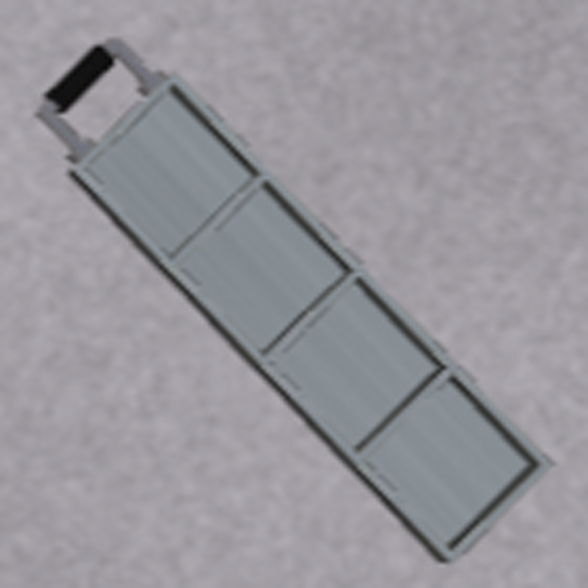

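The crop confirms the order from the handle: short vial (130,277), wide jar (163,272), neck bottle (193,265), tall vial (229,260). The rack's corners are readable in its crop.

```bash
cat >> h.py <<'E'
def fitrack(c):  # c: 4 corners in order: handle-end y?, etc
    m=np.array([[-.11,.029],[.11,.029],[.11,-.029],[-.11,-.029]])
    best=None
    for mm in(m,m*[1,-1]):
        a=mm-mm.mean(0);b=c-c.mean(0)
        th=np.arctan2((a[:,0]*b[:,1]-a[:,1]*b[:,0]).sum(),(a*b).sum())
        R=np.array([[np.cos(th),-np.sin(th)],[np.sin(th),np.cos(th)]])
        r=b-a@R.T; e=np.abs(r).max()
        if best is None or e<best[0]: best=(e,c.mean(0),th,R,r)
    return best
E
python3 - <<'E'
from h import *
cv=lambda p,s,o:(np.array(p,float)+.5)/s-.5+np.array(o)
caps=cv([(162,193),(312,172),(450,139),(616,117)],4.6,(95,235))
for n,c,z in zip(['short','wide','neck','tall'],caps,[.066,.067,.087,.102]): print(n,c,world('top',c,z)[0][:2])
X=np.array([-.081,-.027,.027,.081])
for n,p,s,o in(('carrier',[(113,122),(710,51),(728,204),(130,276)],4.6,(95,235)),('rack',[(170,77),(550,462),(445,560),(72,170)],4.2,(355,180))):
    w=world('top',cv(p,s,o),.022)[:,:2]; e,c,th,R,r=fitrack(w)
    print(n,'err',e,'c',c,'yaw',np.degrees(th)); print(c+X[:,None]*R[:,0])
print('mortar',world('top',(314,322),.045)[0],'bottle',world('top',(320,131),.135)[0])
# scene cross check: cap tops
for n,c,z in zip(['short','wide','neck','tall'],cv([(411,410-322),(311,410-322),(216,391-322),(103,370-322)],3.4,(370,210)),[.066,.067,.087,.102]): print(n,world('scene',c,z)[0][:2])
E
```

```text
short [129.82608696 276.56521739] [0.54605601 0.29071751]
wide [162.43478261 272.        ] [0.55227545 0.23821631]
neck [192.43478261 264.82608696] [0.56200291 0.18610724]
tall [228.52173913 260.04347826] [0.56767509 0.12715826]
carrier err 0.0008700853821097532 c [0.55608361 0.20963415] yaw -84.29751072662404
[[0.54803521 0.2902333 ]
 [0.55340081 0.23650054]
 [0.55876641 0.18276777]
 [0.56413201 0.129035  ]]
rack err 0.002358179627243495 c [ 0.57324928 -0.19900719] yaw -137.44620788739496
[[ 0.63291734 -0.14422834]
 [ 0.59313863 -0.18074757]
 [ 0.55335992 -0.2172668 ]
 [ 0.51358122 -0.25378604]]
mortar [ 0.4660104  -0.00369755  0.045     ] bottle [ 0.76053283 -0.01874933  0.135     ]
short [0.54964698 0.29011606]
wide [0.55598328 0.23745711]
neck [0.56696801 0.1853026 ]
tall [0.57278865 0.12658436]
```

```bash
cat >> h.py <<'E'
def go(x,y,z,yaw):
    s=telemetry.state(); R=np.array(s['tool_rot']); d=R.T@(np.array([x,y,z])-s['tcp_pos'])*1e3
    cy=np.degrees(np.arctan2(R[1,1],R[0,1])); t=-(yaw-cy); t=(t+90)%180-90
    print(np.round(d,1),'turn',round(t,1),'tcp',np.round(s['tcp_pos'],4),'t',s['time_s'])
E
python3 -c "
from h import *
go(.548,.2905,.17,5.7)
print(world('top',(143,215),.06),world('top',(163,332),.06))"
```

```text
[-391.2  -43.7   69.3] turn 61.3 tcp [0.2048 0.4833 0.2393] t 0.5
[[0.64596376 0.27145845 0.06      ]] [[0.45616449 0.23912158 0.06      ]]
```

>>> {"fn": "jog_arm", "kwargs": {"motion": [0.4, -30, -3, 0, 5, 0.4, -80, -9, 5, 13, 0.4, -135, -15, 15, 22, 0.4, -190, -21, 30, 31, 0.4, -250, -28, 45, 41, 0.4, -310, -35, 60, 51, 0.4, -360, -40, 68, 59, 0.4, -391, -44, 69, 61]}}

```text
time_s: 1.5
tcp_pos: [0.5492, 0.2883, 0.1688]
tool_rot: [[-0.101, 0.995, -0.002], [0.995, 0.101, -0.001], [-0.001, -0.002, -1.0]]
force: [0.6, 0.6, 0.5]
grip_width: 0.06
grasp_force: 0.0
```

```bash
python3 -c "
from h import *
go(.548,.2905,.044,5.7); a=snap('scene','s1.png'); b=snap('top','t1.png')
cv2.imwrite('pics/m1.png',np.hstack([cv2.resize(b[200:310,70:270,::-1],(400,220)),cv2.resize(a[100:320,330:530,::-1],(400,440))[:220]]) if 0 else cv2.resize(a[60:320,300:560,::-1],None,fx=2.2,fy=2.2))"
```

```text
[  2.4  -0.8 124.8] turn 0.1 tcp [0.5492 0.2883 0.1688] t 1.5
```

View pics/m1.png

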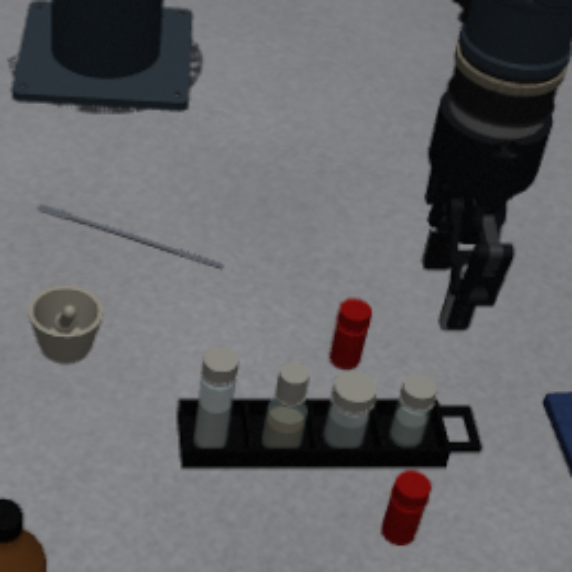

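The gripper hangs above the short vial, fingers at about (455,290) in the crop, with the vial at (415,410) below. I'll descend.

>>> {"fn": "jog_arm", "kwargs": {"motion": [0.4, 2, -1, 15, 0, 0.4, 2, -1, 40, 0, 0.4, 2, -1, 65, 0, 0.4, 2, -1, 90, 0, 0.4, 2, -1, 110, 0, 0.4, 2, -1, 120, 0, 0.4, 2, -1, 125, 0, 0.4, 2, -1, 125, 0]}}

```text
time_s: 2.6
tcp_pos: [0.5463, 0.2925, 0.0455]
tool_rot: [[-0.106, 0.994, 0.0], [0.994, 0.106, 0.0], [0.0, 0.0, -1.0]]
force: [0.1, 1.1, -0.3]
grip_width: 0.0599
grasp_force: 0.0
```

```bash
python3 -c "
from h import *
go(.548,.2905,.044,5.7); a=snap('scene','s2.png'); b=snap('top','t2.png')
cv2.imwrite('pics/m2.png',np.hstack([cv2.resize(a[190:290,400:530,::-1],None,fx=4,fy=4,interpolation=2)[:,:400],cv2.resize(b[225:325,90:190,::-1],None,fx=4,fy=4,interpolation=2)]))"
```

```text
[-2.2  1.5  1.5] turn 0.4 tcp [0.5463 0.2925 0.0455] t 2.6
```

View pics/m2.png

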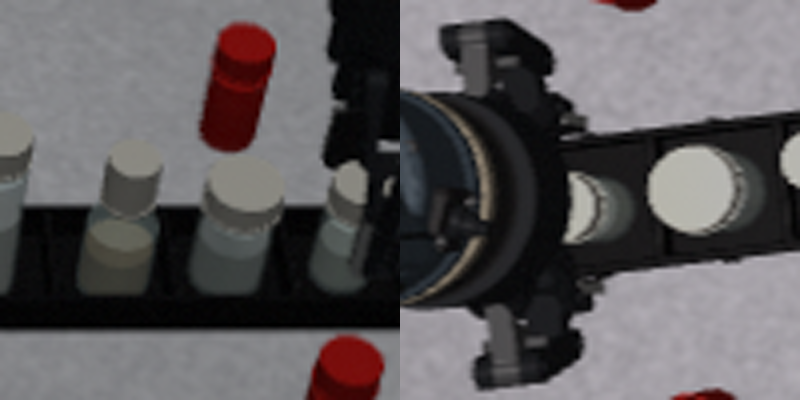

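The fingers straddle the short vial's cap (right picture, around (575,205)). I'll close on it.

>>> {"fn": "jog_arm", "kwargs": {"motion": [0.4, -2, 1, 2, 0, -0.1, -2, 1, 2, 0, -0.6, -2, 1, 2, 0, -1, -2, 1, 2, 0, -1, -2, 1, 2, 0, -1, -2, 1, 2, 0, -1, -2, 1, 2, 0, -1, -2, 1, 2, 0]}}

```text
time_s: 3.7
tcp_pos: [0.5479, 0.2904, 0.0436]
tool_rot: [[-0.105, 0.994, 0.001], [0.994, 0.105, 0.0], [0.0, 0.001, -1.0]]
force: [0.1, -0.4, 2.4]
grip_width: 0.0261
grasp_force: 59.0
```

>>> {"fn": "jog_arm", "kwargs": {"motion": [-1, 0, 0, -8, 0, -1, 0, 0, -25, 0, -1, 0, 0, -45, 0, -1, 0, 0, -65, 0, -1, 0, 0, -85, 0, -1, 0, 0, -105, 0, -1, 0, 0, -118, 0, -1, 0, 0, -120, 0]}}

```text
time_s: 4.7
tcp_pos: [0.5485, 0.2907, 0.1652]
tool_rot: [[-0.105, 0.994, 0.003], [0.994, 0.105, 0.001], [0.001, 0.003, -1.0]]
force: [0.0, 0.3, -0.0]
grip_width: 0.0264
grasp_force: 58.9
```

```bash
python3 -c "
from h import *
go(.633,-.144,.165,-47.45); a=snap('scene','s3.png'); 
cv2.imwrite('pics/m3.png',cv2.resize(a[130:290,370:530,::-1],None,fx=3,fy=3,interpolation=2))"
```

```text
[-4.411e+02  3.830e+01 -1.000e-01] turn 53.5 tcp [0.5485 0.2907 0.1652] t 4.7
```

View pics/m3.png

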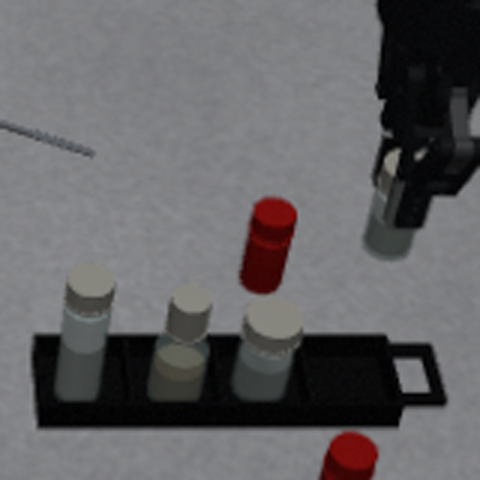

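The short vial is held upright in the gripper, at about (390,210) in the crop. I'll carry it over.

>>> {"fn": "jog_arm", "kwargs": {"motion": [-1, -20, 2, 0, 2, -1, -65, 6, 0, 8, -1, -125, 11, 0, 15, -1, -185, 16, 0, 22, -1, -245, 21, 0, 30, -1, -305, 26, 0, 37, -1, -360, 31, 0, 44, -1, -405, 35, 0, 49]}}

```text
time_s: 5.75
tcp_pos: [0.6239, -0.1124, 0.1619]
tool_rot: [[0.686, 0.727, -0.002], [0.727, -0.686, -0.0], [-0.002, -0.002, -1.0]]
force: [0.0, -0.5, -0.9]
grip_width: 0.0264
grasp_force: 59.0
```

```bash
python3 -c "
from h import *
go(.633,-.144,.047,-47.45)"
```

```text
[-16.5  28.5 114.9] turn 4.1 tcp [ 0.6239 -0.1124  0.1619] t 5.75
```

>>> {"fn": "jog_arm", "kwargs": {"motion": [-1, -8, 14, 0, 2, -1, -14, 25, 5, 4, -1, -16, 28, 20, 4, -1, -16, 28, 42, 4, -1, -16, 28, 64, 4, -1, -16, 28, 82, 4, -1, -16, 28, 90, 4, -1, -16, 28, 90, 4]}}

```text
time_s: 6.75
tcp_pos: [0.6341, -0.1389, 0.0725]
tool_rot: [[0.73, 0.683, -0.001], [0.683, -0.73, 0.001], [-0.001, -0.001, -1.0]]
force: [0.6, -0.3, -0.4]
grip_width: 0.0266
grasp_force: 59.0
```

```bash
python3 -c "
from h import *
go(.633,-.144,.044,-47.45);a=snap('scene','s4.png');b=snap('top','t4.png') 
cv2.imwrite('pics/m4.png',np.hstack([cv2.resize(a[190:310,170:290,::-1],None,fx=3.3,fy=3.3,interpolation=2),cv2.resize(b[180:300,350:470,::-1],None,fx=3.3,fy=3.3,interpolation=2)]))"
```

```text
[-4.3  3.  28.5] turn 0.5 tcp [ 0.6341 -0.1389  0.0725] t 6.75
```

View pics/m4.png

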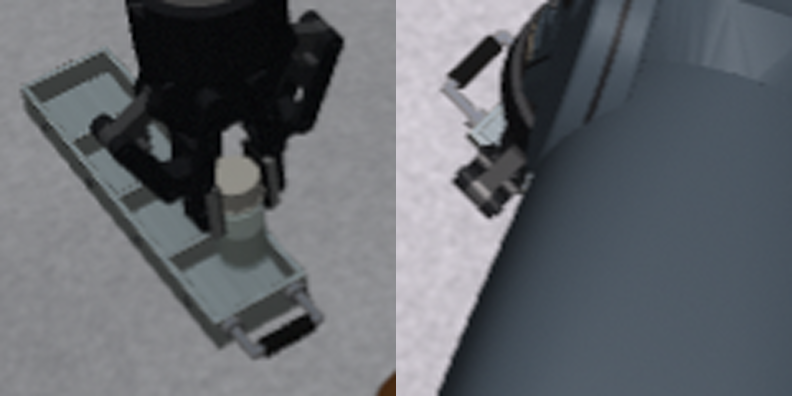

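The vial hangs over place one, at (240,215) in the left half. I'll lower the rest of the way and release.

>>> {"fn": "jog_arm", "kwargs": {"motion": [-1, -4, 3, 5, 0, -1, -4, 3, 13, 0, -1, -4, 3, 20, 0, -1, -4, 3, 25, 0, -1, -4, 3, 27, 0, -1, -4, 3, 28, 0, -1, -4, 3, 28.5, 0, -1, -4, 3, 28.5, 0]}}

```text
time_s: 7.85
tcp_pos: [0.634, -0.1445, 0.0451]
tool_rot: [[0.731, 0.682, 0.0], [0.682, -0.731, -0.0], [0.0, 0.0, -1.0]]
force: [0.0, -0.2, -0.1]
grip_width: 0.0263
grasp_force: 59.0
```

>>> {"fn": "jog_arm", "kwargs": {"motion": [-0.3, 0, 0, 0, 0, -0.2, 0, 0, 0, 0, -0.1, 0, 0, 0, 0, 0.1, 0, 0, 0, 0, 0.3, 0, 0, 0, 0, 0.4, 0, 0, 0, 0, 0.4, 0, 0, -10, 0, 0.4, 0, 0, -30, 0]}}

```text
time_s: 8.85
tcp_pos: [0.633, -0.1442, 0.0748]
tool_rot: [[0.731, 0.682, -0.002], [0.682, -0.731, 0.001], [-0.001, -0.002, -1.0]]
force: [0.4, -0.1, 0.4]
grip_width: 0.0599
grasp_force: 0.0
```

>>> {"fn": "jog_arm", "kwargs": {"motion": [0.4, 0, 0, -25, 0, 0.4, 0, 0, -60, 0, 0.4, 0, 0, -95, 0, 0.4, 20, -3, -105, -5, 0.4, 65, -20, -105, -13, 0.4, 110, -40, -105, -22, 0.4, 160, -65, -105, -31, 0.4, 210, -90, -105, -40]}}

```text
time_s: 9.85
tcp_pos: [0.7269, 0.066, 0.1824]
tool_rot: [[0.117, 0.993, 0.003], [0.993, -0.117, -0.0], [0.0, 0.003, -1.0]]
force: [0.5, -0.8, -0.7]
grip_width: 0.0599
grasp_force: 0.0
```

```bash
python3 -c "
from h import *
go(.554,.2375,.17,5.7);a=snap('scene','s5.png')
cv2.imwrite('pics/m5.png',cv2.resize(a[190:310,170:290,::-1],None,fx=3.3,fy=3.3,interpolation=2))"
```

```text
[ 150.1 -191.7   11.8] turn -12.4 tcp [0.7269 0.066  0.1824] t 9.85
```

View pics/m5.png

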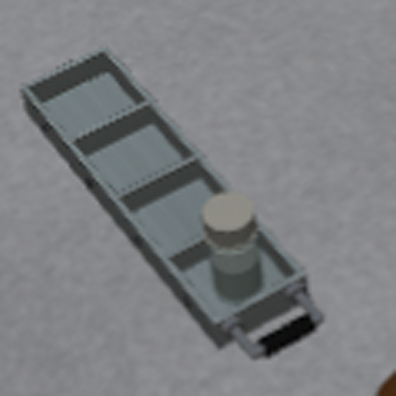

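The short vial stands upright in place one, at (232,250). I'll check its offset numerically and plan the next reach.

```bash
python3 -c "
from h import *
cv=lambda p:(np.array(p,float)+.5)/3.3-.5+np.array((170,190))
w=world('scene',cv([(307,270),(108,51),(22,90),(222,320)]),.022)[:,:2]; e,c,th,R,r=fitrack(w); print(e,c,np.degrees(th),c-.081*R[:,0])
print(world('scene',cv((230,211)),.066))
b=snap('top','t5.png')
cv2.imwrite('pics/m5b.png',cv2.resize(b[180:320,355:495,::-1],None,fx=4.2,fy=4.2,interpolation=2))
go(.554,.2375,.17,5.7)"
```

```text
0.003541404223942418 [ 0.5765302  -0.19852342] -136.62237714786446 [ 0.63540448 -0.14289232]
[[ 0.6361084  -0.14265569  0.066     ]]
[ 145.6 -190.6   10.6] turn -12.2 tcp [0.727  0.0713 0.1805] t 9.95
```

View pics/m5b.png

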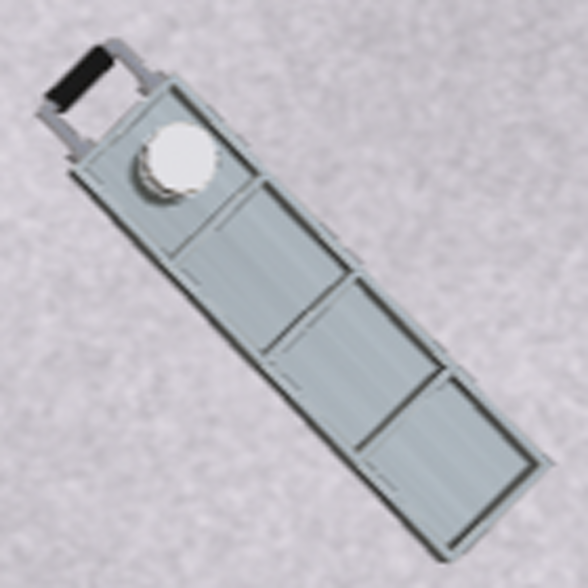

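The short vial is well centred in place one in the top view (180,160); the scene camera's estimate agrees to about 1 mm. Next is the wide jar.

>>> {"fn": "jog_arm", "kwargs": {"motion": [0.4, 10, -13, 0, -1, 0.4, 32, -42, 0, -3, 0.4, 58, -76, 3, -5, 0.4, 84, -110, 5, -7, 0.4, 108, -142, 8, -9, 0.4, 130, -171, 10, -11, 0.4, 142, -187, 11, -12, 0.4, 146, -191, 11, -12]}}

```text
time_s: 10.95
tcp_pos: [0.5539, 0.2331, 0.1699]
tool_rot: [[-0.088, 0.996, 0.002], [0.996, 0.088, -0.0], [-0.0, 0.002, -1.0]]
force: [0.9, 0.4, 0.3]
grip_width: 0.0599
grasp_force: 0.0
```

```bash
python3 -c "
from h import *
go(.554,.2375,.046,5.7)"
```

```text
[  4.4   0.3 123.9] turn -0.6 tcp [0.5539 0.2331 0.1699] t 10.95
```

>>> {"fn": "jog_arm", "kwargs": {"motion": [0.4, 2, 0, 15, 0, 0.4, 2, 0, 40, 0, 0.4, 2, 0, 65, 0, 0.4, 2, 0, 90, 0, 0.4, 2, 0, 110, 0, 0.4, 2, 0, 120, 0, 0.4, 2, 0, 124, 0, 0.4, 2, 0, 124, 0]}}

```text
time_s: 11.95
tcp_pos: [0.5543, 0.2345, 0.045]
tool_rot: [[-0.087, 0.996, 0.0], [0.996, 0.087, 0.0], [-0.0, 0.0, -1.0]]
force: [0.3, -0.5, -0.1]
grip_width: 0.0601
grasp_force: 0.0
```

>>> {"fn": "jog_arm", "kwargs": {"motion": [0.2, 0, 0, 0, 0, -0.2, 0, 0, 0, 0, -0.6, 0, 0, 0, 0, -1, 0, 0, 0, 0, -1, 0, 0, 0, 0, -1, 0, 0, 0, 0, -1, 0, 0, 0, 0, -1, 0, 0, 0, 0]}}

```text
time_s: 12.95
tcp_pos: [0.5544, 0.235, 0.046]
tool_rot: [[-0.088, 0.996, 0.002], [0.996, 0.088, 0.001], [0.0, 0.002, -1.0]]
force: [-0.8, -0.9, 5.1]
grip_width: 0.033
grasp_force: 59.4
```

>>> {"fn": "jog_arm", "kwargs": {"motion": [-1, 0, 0, -8, 0, -1, 0, 0, -25, 0, -1, 0, 0, -45, 0, -1, 0, 0, -65, 0, -1, 0, 0, -85, 0, -1, 0, 0, -105, 0, -1, 0, 0, -118, 0, -1, 0, 0, -120, 0]}}

```text
time_s: 13.95
tcp_pos: [0.5546, 0.2349, 0.1665]
tool_rot: [[-0.088, 0.996, 0.003], [0.996, 0.088, 0.001], [0.001, 0.003, -1.0]]
force: [-0.4, -0.1, -0.3]
grip_width: 0.0333
grasp_force: 59.6
```

```bash
python3 -c "
from h import *
go(.593,-.181,.165,-47.45)"
```

```text
[-417.7    1.7    1.3] turn 52.5 tcp [0.5546 0.2349 0.1665] t 13.95
```

>>> {"fn": "jog_arm", "kwargs": {"motion": [-1, -20, 0, 0, 2, -1, -65, 0, 0, 8, -1, -122, 1, 0, 15, -1, -180, 1, 0, 22, -1, -238, 1, 0, 30, -1, -296, 1, 0, 37, -1, -350, 2, 0, 44, -1, -392, 2, 0, 50]}}

```text
time_s: 14.95
tcp_pos: [0.5887, -0.159, 0.1633]
tool_rot: [[0.712, 0.703, -0.002], [0.703, -0.712, 0.0], [-0.002, -0.002, -1.0]]
force: [-0.2, -0.4, -1.7]
grip_width: 0.0335
grasp_force: 59.6
```

```bash
python3 -c "
from h import *
go(.593,-.181,.048,-47.45)"
```

```text
[-12.2  18.9 115.3] turn 2.1 tcp [ 0.5887 -0.159   0.1633] t 14.95
```

>>> {"fn": "jog_arm", "kwargs": {"motion": [-1, -8, 11, 0, 1, -1, -14, 19, 5, 2, -1, -15, 21, 20, 2, -1, -15, 21, 42, 2, -1, -15, 21, 64, 2, -1, -15, 21, 82, 2, -1, -15, 21, 90, 2, -1, -15, 21, 90, 2]}}

```text
time_s: 15.95
tcp_pos: [0.594, -0.1804, 0.074]
tool_rot: [[0.73, 0.683, -0.001], [0.683, -0.73, 0.001], [-0.001, -0.001, -1.0]]
force: [-0.0, -0.8, -0.1]
grip_width: 0.0332
grasp_force: 59.6
```

```bash
python3 -c "
from h import *
go(.593,-.181,.047,-47.45)"
```

```text
[-1.1 -0.2 27. ] turn 0.5 tcp [ 0.594  -0.1804  0.074 ] t 15.95
```

>>> {"fn": "jog_arm", "kwargs": {"motion": [-1, -1, 0, 5, 0, -1, -1, 0, 13, 0, -1, -1, 0, 20, 0, -1, -1, 0, 24, 0, -1, -1, 0, 26, 0, -1, -1, 0, 27, 0, -1, -1, 0, 27.5, 0, -1, -1, 0, 27.5, 0]}}

```text
time_s: 16.95
tcp_pos: [0.5939, -0.1818, 0.0475]
tool_rot: [[0.731, 0.682, 0.0], [0.682, -0.731, -0.0], [0.0, 0.0, -1.0]]
force: [0.3, -0.8, -0.9]
grip_width: 0.0334
grasp_force: 59.6
```

>>> {"fn": "jog_arm", "kwargs": {"motion": [-0.15, 0, 0, 0, 0, -0.05, 0, 0, 0, 0, 0.1, 0, 0, 0, 0, 0.3, 0, 0, 0, 0, 0.4, 0, 0, 0, 0, 0.4, 0, 0, -5, 0, 0.4, 0, 0, -20, 0, 0.4, 0, 0, -40, 0]}}

```text
time_s: 17.95
tcp_pos: [0.5936, -0.1817, 0.0883]
tool_rot: [[0.731, 0.682, -0.0], [0.682, -0.731, 0.0], [-0.0, -0.0, -1.0]]
force: [0.1, -0.4, 1.2]
grip_width: 0.0599
grasp_force: 0.0
```

```bash
python3 -c "
from h import *
go(.5645,.186,.18,5.7);a=snap('scene','s6.png');b=snap('top','t6.png')
cv2.imwrite('pics/m6.png',np.hstack([cv2.resize(a[190:310,170:290,::-1],None,fx=3.3,fy=3.3,interpolation=2),cv2.resize(b[180:300,360:480,::-1],None,fx=3.3,fy=3.3,interpolation=2)]))"
```

```text
[ 229.7 -288.6  -91.7] turn -52.7 tcp [ 0.5936 -0.1817  0.0883] t 17.95
```

View pics/m6.png

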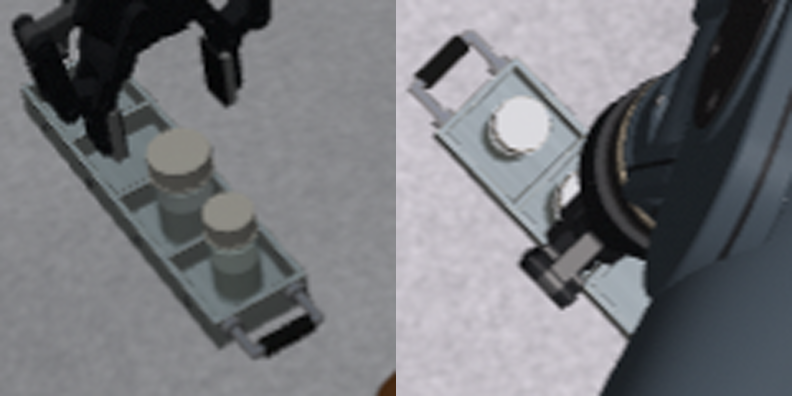

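Both stand upright in places one (235,245) and two (180,185). Next is the neck bottle.

>>> {"fn": "jog_arm", "kwargs": {"motion": [0.4, 0, 0, -30, 0, 0.4, 7, -9, -70, -2, 0.4, 28, -35, -90, -6, 0.4, 60, -75, -92, -14, 0.4, 94, -118, -92, -22, 0.4, 131, -165, -92, -30, 0.4, 168, -211, -92, -38, 0.4, 200, -251, -92, -46]}}

```text
time_s: 19.05
tcp_pos: [0.5682, 0.1403, 0.1795]
tool_rot: [[0.012, 1.0, 0.001], [1.0, -0.012, 0.0], [0.0, 0.001, -1.0]]
force: [0.5, 0.3, 0.4]
grip_width: 0.0603
grasp_force: 0.0
```

```bash
python3 -c "
from h import *
go(.5645,.186,.064,5.7)"
```

```text
[ 45.6  -4.3 115.5] turn -6.4 tcp [0.5682 0.1403 0.1795] t 19.05
```

>>> {"fn": "jog_arm", "kwargs": {"motion": [0.4, 20, -2, 0, -3, 0.4, 38, -4, 0, -6, 0.4, 44, -4, 8, -6, 0.4, 45, -4, 30, -6, 0.4, 45, -4, 55, -6, 0.4, 45, -4, 80, -6, 0.4, 45, -4, 95, -6, 0.4, 45, -4, 100, -6]}}

```text
time_s: 20.05
tcp_pos: [0.5647, 0.1823, 0.0778]
tool_rot: [[-0.086, 0.996, -0.002], [0.996, 0.086, -0.001], [-0.0, -0.002, -1.0]]
force: [-0.0, -0.1, -0.1]
grip_width: 0.0601
grasp_force: 0.0
```

```bash
python3 -c "
from h import *
go(.5645,.186,.064,5.7)"
```

```text
[ 3.7  0.1 13.8] turn -0.8 tcp [0.5647 0.1823 0.0778] t 20.05
```

>>> {"fn": "jog_arm", "kwargs": {"motion": [0.4, 2, 0, 6, 0, 0.4, 4, 0, 12, 0, 0.1, 4, 0, 14, 0, -0.4, 4, 0, 14, 0, -1, 4, 0, 14, 0, -1, 4, 0, 14, 0, -1, 4, 0, 14, 0, -1, 4, 0, 14, 0]}}

```text
time_s: 21.05
tcp_pos: [0.5652, 0.1873, 0.0656]
tool_rot: [[-0.088, 0.996, 0.001], [0.996, 0.088, 0.0], [0.0, 0.001, -1.0]]
force: [-0.7, 0.8, 0.9]
grip_width: 0.0222
grasp_force: 58.7
```

>>> {"fn": "jog_arm", "kwargs": {"motion": [-1, 0, 0, -8, 0, -1, 0, 0, -25, 0, -1, 0, 0, -45, 0, -1, 0, 0, -65, 0, -1, 0, 0, -85, 0, -1, 0, 0, -105, 0, -1, 0, 0, -118, 0, -1, 0, 0, -120, 0]}}

```text
time_s: 22.05
tcp_pos: [0.5659, 0.1874, 0.1873]
tool_rot: [[-0.088, 0.996, 0.003], [0.996, 0.088, 0.001], [0.0, 0.003, -1.0]]
force: [0.2, 0.2, -0.5]
grip_width: 0.0226
grasp_force: 58.7
```

```bash
python3 -c "
from h import *
go(.554,-.217,.183,-47.45)"
```

```text
[-401.8  -47.4    4. ] turn 52.5 tcp [0.5659 0.1874 0.1873] t 22.05
```

>>> {"fn": "jog_arm", "kwargs": {"motion": [-1, -20, -2, 0, 2, -1, -62, -7, 0, 8, -1, -117, -14, 0, 15, -1, -173, -20, 0, 22, -1, -229, -27, 0, 30, -1, -285, -34, 0, 37, -1, -337, -40, 0, 44, -1, -380, -45, 0, 50]}}

```text
time_s: 23.05
tcp_pos: [0.5518, -0.1982, 0.1839]
tool_rot: [[0.711, 0.703, -0.002], [0.703, -0.711, 0.0], [-0.001, -0.002, -1.0]]
force: [0.8, 0.4, -0.7]
grip_width: 0.0222
grasp_force: 58.7
```

```bash
python3 -c "
from h import *
go(.554,-.217,.066,-47.45)"
```

```text
[-11.5  15.2 117.9] turn 2.1 tcp [ 0.5518 -0.1982  0.1839] t 23.05
```

>>> {"fn": "jog_arm", "kwargs": {"motion": [-1, -8, 10, 0, 1, -1, -13, 15, 5, 2, -1, -14, 17, 20, 2, -1, -14, 17, 42, 2, -1, -14, 17, 64, 2, -1, -14, 17, 82, 2, -1, -14, 17, 90, 2, -1, -14, 17, 90, 2]}}

```text
time_s: 24.05
tcp_pos: [0.5553, -0.2165, 0.0945]
tool_rot: [[0.73, 0.683, -0.001], [0.683, -0.73, 0.001], [-0.0, -0.001, -1.0]]
force: [0.3, 0.8, -0.5]
grip_width: 0.0224
grasp_force: 58.8
```

```bash
python3 -c "
from h import *
go(.554,-.217,.066,-47.45)"
```

```text
[-1.3 -0.5 28.5] turn 0.5 tcp [ 0.5553 -0.2165  0.0945] t 24.05
```

>>> {"fn": "jog_arm", "kwargs": {"motion": [-1, -1, 0, 5, 0, -1, -1, 0, 13, 0, -1, -1, 0, 20, 0, -1, -1, 0, 24, 0, -1, -1, 0, 26, 0, -1, -1, 0, 28, 0, -1, -1, 0, 28.5, 0, -1, -1, 0, 28.5, 0]}}

```text
time_s: 25.05
tcp_pos: [0.555, -0.2179, 0.067]
tool_rot: [[0.731, 0.682, 0.0], [0.682, -0.731, -0.0], [0.0, 0.0, -1.0]]
force: [1.3, -0.2, 1.0]
grip_width: 0.0226
grasp_force: 58.8
```

>>> {"fn": "jog_arm", "kwargs": {"motion": [-0.4, 0, 0, 0, 0, -0.3, 0, 0, 0, 0, -0.1, 0, 0, 0, 0, 0.2, 0, 0, 0, 0, 0.4, 0, 0, 0, 0, 0.4, 0, 0, -5, 0, 0.4, 0, 0, -25, 0, 0.4, 0, 0, -50, 0]}}

```text
time_s: 26.05
tcp_pos: [0.5544, -0.2175, 0.1169]
tool_rot: [[0.731, 0.682, -0.001], [0.682, -0.731, 0.001], [-0.001, -0.002, -1.0]]
force: [0.9, 0.2, -0.1]
grip_width: 0.0596
grasp_force: 0.0
```

```bash
python3 -c "
from h import *
go(.570,.127,.19,5.7)"
```

```text
[ 246.5 -241.3  -72.9] turn -52.7 tcp [ 0.5544 -0.2175  0.1169] t 26.05
```

>>> {"fn": "jog_arm", "kwargs": {"motion": [0.4, 0, 0, -30, 0, 0.4, 8, -8, -60, -2, 0.4, 30, -29, -73, -6, 0.4, 64, -63, -73, -14, 0.4, 101, -99, -73, -22, 0.4, 140, -137, -73, -30, 0.4, 179, -175, -73, -38, 0.4, 214, -210, -73, -46]}}

```text
time_s: 27.05
tcp_pos: [0.5681, 0.0836, 0.1904]
tool_rot: [[0.012, 1.0, 0.001], [1.0, -0.012, 0.0], [0.0, 0.001, -1.0]]
force: [1.2, -0.4, -0.3]
grip_width: 0.0597
grasp_force: 0.0
```

```bash
python3 -c "
from h import *
go(.570,.127,.075,5.7)"
```

```text
[ 43.4   1.3 115.4] turn -6.4 tcp [0.5681 0.0836 0.1904] t 27.05
```

>>> {"fn": "jog_arm", "kwargs": {"motion": [0.4, 20, 1, 0, -3, 0.4, 38, 1, 0, -6, 0.4, 43, 1, 8, -7, 0.4, 43, 1, 30, -7, 0.4, 43, 1, 55, -7, 0.4, 43, 1, 80, -7, 0.4, 43, 1, 95, -7, 0.4, 43, 1, 100, -7]}}

```text
time_s: 28.05
tcp_pos: [0.569, 0.1238, 0.0883]
tool_rot: [[-0.104, 0.995, -0.002], [0.995, 0.104, -0.0], [-0.0, -0.002, -1.0]]
force: [0.1, 0.8, 0.9]
grip_width: 0.06
grasp_force: 0.0
```

```bash
python3 -c "
from h import *
go(.570,.127,.075,5.7)"
```

```text
[ 3.1  1.4 13.3] turn 0.3 tcp [0.569  0.1238 0.0883] t 28.05
```

>>> {"fn": "jog_arm", "kwargs": {"motion": [0.4, 2, 1, 6, 0, 0.4, 3, 1, 12, 0, 0.1, 3, 1, 13, 0, -0.4, 3, 1, 13, 0, -1, 3, 1, 13, 0, -1, 3, 1, 13, 0, -1, 3, 1, 13, 0, -1, 3, 1, 13, 0]}}

```text
time_s: 29.05
tcp_pos: [0.5708, 0.1278, 0.0773]
tool_rot: [[-0.105, 0.994, 0.001], [0.994, 0.105, 0.0], [0.0, 0.001, -1.0]]
force: [0.2, -0.8, 2.0]
grip_width: 0.0264
grasp_force: 58.9
```

>>> {"fn": "jog_arm", "kwargs": {"motion": [-1, 0, 0, -8, 0, -1, 0, 0, -25, 0, -1, 0, 0, -45, 0, -1, 0, 0, -65, 0, -1, 0, 0, -85, 0, -1, 0, 0, -105, 0, -1, 0, 0, -118, 0, -1, 0, 0, -120, 0]}}

```text
time_s: 30.05
tcp_pos: [0.5713, 0.1279, 0.1987]
tool_rot: [[-0.105, 0.994, 0.003], [0.994, 0.105, 0.0], [-0.0, 0.003, -1.0]]
force: [0.6, 0.9, -0.6]
grip_width: 0.0268
grasp_force: 58.9
```

```bash
python3 -c "
from h import *
go(.514,-.2535,.193,-47.45)"
```

```text
[-373.2  -97.1    5.4] turn 53.5 tcp [0.5713 0.1279 0.1987] t 30.05
```

>>> {"fn": "jog_arm", "kwargs": {"motion": [-1, -18, -5, 0, 2, -1, -58, -15, 0, 8, -1, -108, -28, 0, 15, -1, -160, -42, 0, 22, -1, -212, -55, 0, 30, -1, -264, -69, 0, 38, -1, -314, -82, 0, 45, -1, -354, -92, 0, 51]}}

```text
time_s: 31.05
tcp_pos: [0.514, -0.2366, 0.1954]
tool_rot: [[0.712, 0.703, -0.002], [0.703, -0.712, 0.001], [-0.001, -0.002, -1.0]]
force: [0.1, 0.9, -0.1]
grip_width: 0.0265
grasp_force: 58.9
```

```bash
python3 -c "
from h import *
go(.514,-.2535,.078,-47.45)"
```

```text
[-11.8  12.3 117.4] turn 2.1 tcp [ 0.514  -0.2366  0.1954] t 31.05
```

>>> {"fn": "jog_arm", "kwargs": {"motion": [-1, -8, 8, 0, 1, -1, -13, 13, 5, 2, -1, -14, 14, 20, 2, -1, -14, 14, 42, 2, -1, -14, 14, 64, 2, -1, -14, 14, 82, 2, -1, -14, 14, 90, 2, -1, -14, 14, 90, 2]}}

```text
time_s: 32.05
tcp_pos: [0.5159, -0.2531, 0.106]
tool_rot: [[0.73, 0.683, -0.001], [0.683, -0.73, 0.001], [-0.0, -0.001, -1.0]]
force: [-0.2, 0.3, -0.7]
grip_width: 0.0267
grasp_force: 58.9
```

```bash
python3 -c "
from h import *
go(.514,-.2535,.078,-47.45);a=snap('scene','s7.png')
cv2.imwrite('pics/m7.png',cv2.resize(a[160:310,160:310,::-1],None,fx=3.3,fy=3.3,interpolation=2))"
```

```text
[-1.6 -0.9 28. ] turn 0.5 tcp [ 0.5159 -0.2531  0.106 ] t 32.05
```

View pics/m7.png

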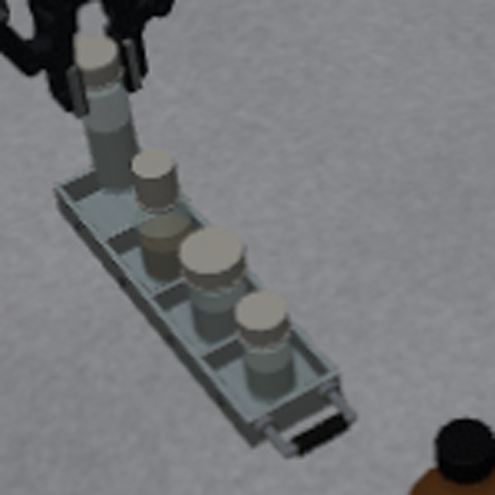

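Three stand upright in their places: (265,345), (213,285) and (160,220). The tall vial hangs over place four at (110,115). I'll lower it.

>>> {"fn": "jog_arm", "kwargs": {"motion": [-1, -1, 0, 5, 0, -1, -1, 0, 13, 0, -1, -1, 0, 20, 0, -1, -1, 0, 24, 0, -1, -1, 0, 26, 0, -1, -1, 0, 27.5, 0, -1, -1, 0, 28, 0, -1, -1, 0, 28, 0]}}

```text
time_s: 33.1
tcp_pos: [0.5156, -0.2545, 0.079]
tool_rot: [[0.731, 0.682, 0.0], [0.682, -0.731, -0.0], [0.0, 0.0, -1.0]]
force: [-0.2, -0.1, -0.8]
grip_width: 0.0264
grasp_force: 58.9
```

>>> {"fn": "jog_arm", "kwargs": {"motion": [-0.3, 0, 0, 0, 0, -0.2, 0, 0, 0, 0, -0.1, 0, 0, 0, 0, 0.2, 0, 0, 0, 0, 0.4, 0, 0, 0, 0, 0.4, 0, 0, -5, 0, 0.4, 0, 0, -25, 0, 0.4, 0, 0, -50, 0]}}

```text
time_s: 34.1
tcp_pos: [0.515, -0.2541, 0.1289]
tool_rot: [[0.731, 0.682, -0.001], [0.682, -0.731, 0.001], [-0.0, -0.001, -1.0]]
force: [-0.7, 0.7, -0.9]
grip_width: 0.0594
grasp_force: 0.0
```

>>> {"fn": "jog_arm", "kwargs": {"motion": [0.4, 0, 0, -30, 0, 0.4, 0, 0, -65, 0, 0.4, 0, 0, -90, 0, 0.4, 0, 0, -100, 0, 0.4, -20, 20, -100, 0, 0.4, -60, 60, -100, 0, 0.4, -90, 90, -100, 0, 0.4, -100, 100, -100, 0]}}

```text
time_s: 35.1
tcp_pos: [0.5096, -0.3978, 0.2269]
tool_rot: [[0.733, 0.681, -0.002], [0.681, -0.733, 0.001], [-0.0, -0.002, -1.0]]
force: [-0.2, 0.3, -0.2]
grip_width: 0.0596
grasp_force: 0.0
```

```bash
python3 -c "
from h import *
go(.4,-.3,.2,0);a=snap('scene','s8.png');b=snap('top','t8.png')
cv2.imwrite('pics/m8.png',np.hstack([cv2.resize(a[180:310,160:290,::-1],None,fx=3,fy=3,interpolation=2),cv2.resize(b[190:320,360:490,::-1],None,fx=3,fy=3,interpolation=2)]))"
```

```text
[ -13.8 -146.2   27.3] turn -47.1 tcp [ 0.5096 -0.3978  0.2269] t 35.1
```

View pics/m8.png

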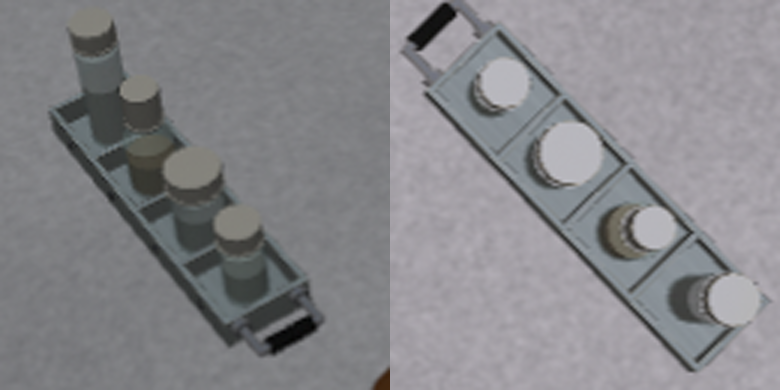

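All four stand upright and centred in the rack, from (500,83) to (733,298) in the top view, and the gripper is clear.

```bash
python3 -c "
from h import *
print(env.job_done())"
```

```text
the job is handed in; nothing more can be done
None
```

The job is handed in: all four containers stand upright in the aluminium rack in the carrier's order from the handle (short vial, wide jar, neck bottle, tall vial), at about 35 s of the 104 s allowed; the verdict was not reported back, and I did not re-measure the mortar and amber bottle at the end, though I saw no contact with either.

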